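# Queue two tube carriers on the centrifuge's gravity rail

### The arm

A 7-joint arm with a two-finger parallel gripper is mounted at the origin on the work surface. World frame = base frame: x ahead of the robot, y to its left, z up, the work surface at z = 0. Lengths are in m, angles in rad, forces in N, time in s.
With the tool pointing down it reaches from about 0.425 to 0.925 m from the base axis. Payload 6.8 kg.
Tool frame: the origin (TCP) lies between the finger pads; the fingertips stand 11 mm ahead of it and the grasp point (between the pads) lies 8 mm behind it; z points along the fingers, y is the line along which they close (so a half turn about z gives the same grasp; the last joint's range is limited). The gripper opens to 85 mm and grips with 20 to 120 N. Pads are 22 mm wide; open, the fingers measure 114 mm over their backs; the gripper's body (76 mm by 85 mm) begins 54 mm behind the grasp point. The pads swing forward as they close: fully open they stand 13 mm farther back than shut.
Start: joints at [0.995, 0.477, 0.022, 1.555, -0.011, 1.109, -0.083], TCP at [0.304, -0.602, 0.242] pointing down, gripper open.
Joint ranges: [-2.96, 2.96], [-0.34, 2.1], [-1.41, 1.46], [0.24, 2.44], [-1.37, 4.51], [0.17, 1.92], [-2.96, 2.96]. Speed limits (rad/s): [2.39, 2.39, 3.14, 3.14, 3.14, 3.14, 3.14].

### API

Orientations are given as a rotation vector (axis times angle).
In Python, from bench import r gives the robot as it stands.
- The arm moves only by the tool send_rows, never from a script. Its argument "deltas" is a list of rows, each an object of numbers: "dx", "dy", "dz": the shift along the world's x, y, z in mm; "rx", "ry", "rz": the turn, a rotation vector about the world's x, y, z in degrees. A call has 1 to 5 rows; each row is the pose to reach, as a shift and turn from the pose commanded when the call began; what a row does not reach only later rows make up. A row lasts 1/12 s, in which the tool goes at most 41.7 mm and 7.16 degrees, less where a joint would pass 70% of its speed; a pose out of reach is approached as far as the arm can. A call with a gripper value outside its range is refused whole. "jaw" is the finger opening in mm, from 0 to 85.4, set as the call begins (left out, the last holds). The fingers move at their own pace and stop on an object; "newtons" is the grip in N (left out, the last holds). Time passes only in rows, so rows that repeat a pose let the fingers close. It gives the time, the measured TCP pose, the force, the opening and the grip force at its end, in the units of the state.
- r.get_obs(): the state, without advancing time (a new reading comes with each control period).
- r.grab_frame(name): name is "scene" or "side" or "wrist"; returns a dict with "frame" (384x512x3 uint8, blue, green, red), "z_map" (384x512 float32, m along the optical axis (not along the pixel's ray), 0 where there is no reading), "vertical_fov" (degrees; the focal length in pixels is half the picture's height over the tangent of half this angle, whatever the lens; pixels are square), "cx", "cy" (the principal point, pixels), "xyz" and "orientation" of the camera in the world. Camera axes: x right, y down, z forward; pixel columns grow to the right and rows downward; lengths in m; the calibration is good to about 2 mm. The wrist camera is an equidistant fisheye: a pixel r from the principal point sees the ray r / f radians off the axis. A picture is of the moment at which its call begins.
- r.hand_in(): hands the job in; it is judged then, once.
The state is a dict: "clock": time; "joints": joint angles; "qvel": joint speeds; "tau": joint torques, N m; "tcp_pos": TCP position; "orientation": TCP orientation; "contact_force": force on the tool from outside, world axes, zero at the start; "moment": the same for the moment, N m; "grip_width": finger opening in m; "gripper_force": force on a finger pad.
Only numpy, scipy, OpenCV 4.12 (cv2) and the standard library are available. Lean on these libraries where they do the work, as an engineer would, in place of code of your own. Each camera call takes 0.05 s, during which the arm holds its last target. There are 200 camera calls.

### The job

Get the feed rail by the centrifuge ready: swing the red stop down flat across the low end of the sloped rail, then hang the blue-capped carrier by its rollers on the upper part of the rail, above the black band, let go and let it roll down to the stop by itself. When it has come to rest there, hang the yellow-capped carrier above the band in the same way and let it roll down against the blue one. Do not tip a carrier over, do not push or guide one along the rail below the band, and leave the green-capped carrier and the other things on the bench where they are.

Things in the scene. Friction and masses are not known exactly. Their poses are not given: they have to be found in the camera images.
- blue_carrier: Roller carrier, blue caps, tab and stripe; 0.3 to 0.45 kg. White base 58 x 72 x 30 mm with tubes to 60 mm; flat stem on its -x side (x -32 to -28, 44 wide) rising to 153 mm, holding two rollers and a tab above like a hook open to +x. Origin: underside, below the rollers (base x -32 to +26 mm). z up, y along the roller direction. Starts upright, +x pointing away from the robot within 0.35 rad.
- yellow_carrier: Roller carrier, yellow caps, tab and stripe; 0.3 to 0.45 kg. White base 58 x 72 x 30 mm with tubes to 60 mm; flat stem on its -x side (x -32 to -28, 44 wide) rising to 153 mm, holding two rollers and a tab above like a hook open to +x. Origin: underside, below the rollers (base x -32 to +26 mm). z up, y along the roller direction. Starts upright, +x pointing away from the robot within 0.35 rad.
- green_carrier: A third carrier of the same shape, 191 mm high, with green caps, tab and stripe; origin under its base. Not part of the job.
- blue_hook (a point): Blue carrier: point between its two rollers at the bottom of the treads, 115 mm above its origin; rests on the rail's top when hung, balanced. Treads 22 mm diameter, 18 mm wide; flanges 32 mm diameter (they reach 5 mm below the tread), 26 mm wide over all; axles 36 mm apart along y. From here 55 mm free down to the tube caps.
- yellow_hook (a point): Yellow carrier: the same point between its rollers, 115 mm above its origin.
- blue_tab (a point): Blue carrier: grasp point in its grip tab, 62 mm straight above the hook point. The tab is 12 mm thick along carrier x, 36 mm long along y, and reaches 24 mm below and 14 mm above this point; pinch it from above, fingers closing along x.
- yellow_tab (a point): Yellow carrier: the same grasp point, 62 mm above its hook point.
- rail: Sloped steel bar 12 wide, 20 high, 400 mm long. Origin: middle of its top face, 160 mm above the bench. y along the bar UPHILL, slope 0.14 rad; x across, away from the robot; z square to its top. Near side, underside and ends are open; brackets on the far side at y -170 and +150, 10 to 20 mm below the top, lead to posts 93 mm beyond. Black band 14 mm wide at y = +40 mm.
- rail_load (a point): Point on the rail's top at rail y = +125 mm, a good place to hang a carrier: from the near side, base passing under the bar and rollers over it, stem on the near side, carrier's x and y along the rail's; then lower. Released, it rolls downhill at up to about 0.3 m/s.
- rail_seat (a point): Point on the rail's top at rail y = -131 mm, where the first carrier's hook point comes to rest against the closed stop; the next carrier's hook point rests 72 mm uphill of it (y = -59 mm).
- stop (a joint): Hinge of the red stop arm at the rail's low end (rad): 0 = flat across the rail, closed; larger = swung up, at most 1.25. Starts open; stiff hinge, stays where left, about 1 N at the paddle. Pushed from its far side over and down, towards the robot. Pivot parallel to rail y, at rail x +60, y -170, z +10 mm. Arm 12 mm thick, 10 mm wide, 112 mm long, pointing to rail -x when closed.
- stop_paddle (a point): Middle of the upper face of the red paddle (26 x 22 mm) at the stop arm's free end: 99 mm from the pivot along the arm, 6 mm downhill of its middle, 6 mm above its centre line.
- reagent: Closed amber reagent bottle, 60 mm wide, 130 mm high; origin under its centre. Not part of the job.
- beaker: Glass beaker, 72 mm wide, 90 mm high; origin under its centre. Not part of the job.
- dish: Clear flat dish, 86 mm wide, 16 mm high; origin under its centre. Not part of the job.
- tip_box: Blue pipette tip box, 85 x 120 x 64 mm; origin under its centre. Not part of the job.
- tube_rack: Orange tube rack, 70 x 190 mm, 86 mm high; origin under its centre. Not part of the job.
- marker: White and black marker pen lying down, 125 mm long; origin under its centre. Not part of the job.
There are look-alikes about, which are no part of the job. What is shaped like the blue_carrier but turquoise is not meant.

How it is judged:
By the outcome, as a careful person would: the job done as asked, in the order asked, and still so for the second after the job is handed in, with the robot touching nothing.
It also fails if it takes over 67 s, if anything falls off the work surface, if the arm or the gripper's body presses on something with over 40 N, if the wrist force passes 120 N, or if a joint passes its speed limit or range.

## Working session

There is one attempt and no reset: what is moved stays moved. The work goes in short steps, Python scripts to look and compute and a tool call to move; the robot and the scene stay as the last step left them, time stands still between calls to the robot, and variables do not carry over. Pictures are saved under pics/ and viewed, at most 10 in all, crops included, and the job is handed in when it is done.

Besides the shell and the picture viewer there is one more tool, called after "Emit:" in YAML: its name, and indented under it one key for each argument. send_rows: Moves the arm, as the interface text tells. Its arguments: {"type":"object","properties":{"deltas":{"type":"array","items":{"type":"object","properties":{"dx":{"type":"number"},"dy":{"type":"number"},"dz":{"type":"number"},"rx":{"type":"number"},"ry":{"type":"number"},"rz":{"type":"number"}}}},"jaw":{"type":"number"},"newtons":{"type":"number"}},"required":["deltas"]}

```bash
mkdir -p pics
cat > h.py <<'E'
import numpy as np, cv2
from scipy.spatial.transform import Rotation as R
from bench import r
def grab(n):
    d=r.grab_frame(n); np.savez('pics/%s.npz'%n,**{k:np.array(v) for k,v in d.items()}); return d
def ori(o):
    o=np.array(o,float); return R.from_rotvec(o) if o.shape==(3,) else (R.from_matrix(o) if o.shape==(3,3) else R.from_quat(o))
def pts(d):
    f=192/np.tan(np.radians(float(d['vertical_fov']))/2); v,u=np.mgrid[0:384,0:512]; z=d['z_map']
    p=np.stack([(u-d['cx'])/f*z,(v-d['cy'])/f*z,z],-1)
    return ori(d['orientation']).apply(p.reshape(-1,3)).reshape(384,512,3)+np.array(d['xyz'])
E
python3 - <<'E'
from h import *
a=grab('scene');b=grab('side')
for n,d in(('scene',a),('side',b)):
    cv2.imwrite(f'pics/{n}0.png',cv2.resize(d['frame'],(800,600),interpolation=cv2.INTER_CUBIC)); print(n,d['vertical_fov'],d['xyz'],d['orientation'])
print(r.get_obs())
E
```

```text
scene 56.36905680131922 [1.30725568 0.09222099 1.12588956] [-1.74583176 -1.92165663  0.68209243]
side 56.35461980117959 [-0.00977057  0.75176792  0.74604539] [-0.78609822  2.4250868  -1.31352239]
{'clock': 0.1, 'joints': array([ 0.99489644,  0.477757  ,  0.02234643,  1.55634687, -0.01149881,
        1.10931981, -0.08311017]), 'qvel': array([ 0.00179089, -0.00142131,  0.00067976, -0.00252896, -0.00027675,
       -0.00085372,  0.0002628 ]), 'tau': array([ 4.14410722e-03, -5.97765183e+01,  1.61367182e+00, -2.81955582e+01,
        1.28815646e-02,  5.08469384e-03, -9.85624638e-06]), 'tcp_pos': array([ 0.30412647, -0.60201961,  0.24139889]), 'orientation': array([-3.05446624e+00, -7.27771292e-01,  8.13549179e-04]), 'contact_force': array([-0.08330341, -0.19163111,  0.4884845 ]), 'moment': array([-0.03727604,  0.01850176,  0.05381073]), 'gripper_force': 0.0, 'grip_width': 0.0852685349795521}
```

View pics/scene0.png

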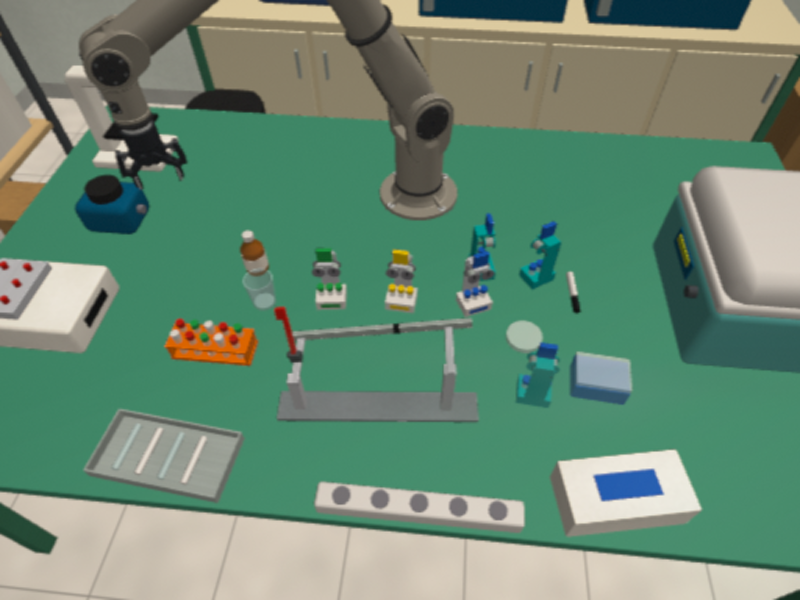

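View pics/side0.png

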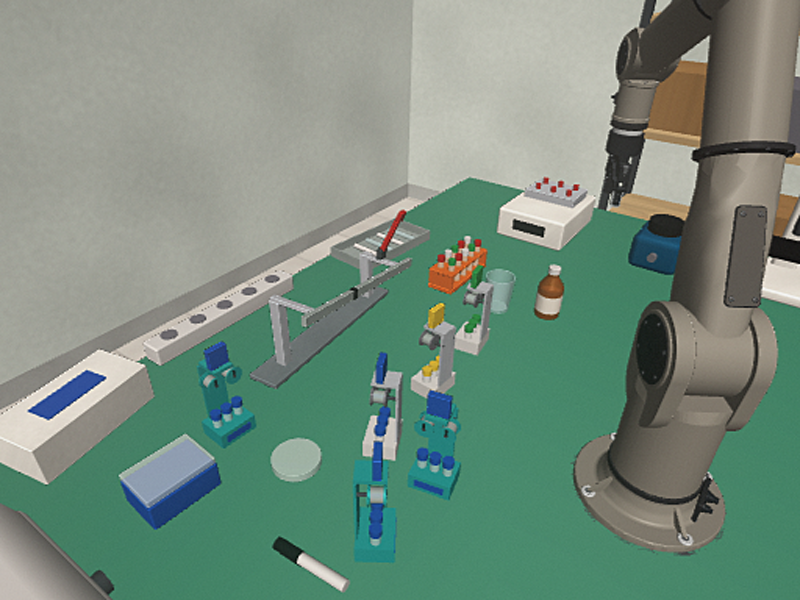

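Scene view (800x600): the white-bodied blue carrier is at (480,275), yellow at (400,275), green at (327,275). The rail runs from (300,333) to (470,322) with its band at (396,328), and the red stop is up at (281,313)–(293,352). The turquoise look-alikes are at (483,235), (543,255) and (540,370). The side view agrees.

```bash
cat > m.py <<'E'
from h import *
L=lambda n:{k:v for k,v in np.load('pics/%s.npz'%n).items()}
C={n:L(n) for n in('scene','side')}
for n,d in C.items():
    d['P']=pts(d); d['hsv']=cv2.cvtColor(d['frame'],cv2.COLOR_BGR2HSV); d['ok']=d['z_map']>0
def mask(d,h0,h1,s=120,v=60):
    h=d['hsv']; return d['ok']&(h[...,0]>=h0)&(h[...,0]<=h1)&(h[...,1]>s)&(h[...,2]>v)
E
python3 - <<'E'
from m import *
for n,d in C.items():
    print('==',n)
    P=d['P']
    for nm,(a,b) in dict(yellow=(20,33),blue=(108,125),red=(0,5),green=(50,75)).items():
        m=mask(d,a,b,120 if nm!='green' else 180)&(P[...,2]>(0.145 if nm!='red' else .11))&(P[...,0]>.3)&(P[...,0]<.95)
        k,lab,st,ce=cv2.connectedComponentsWithStats(m.astype(np.uint8))
        for i in range(1,k):
            if st[i,4]<15: continue
            q=P[lab==i]; rect=cv2.minAreaRect((q[:,:2]*1000).astype(np.float32))
            print(nm,st[i],'mean',q.mean(0).round(3),'min',q.min(0).round(3),'max',q.max(0).round(3),np.round(rect[1],0),round(rect[2],1))
    m=d['ok']&(P[...,2]>.11)&(P[...,2]<.21)&(P[...,0]>.5)&(P[...,0]<.72)&(abs(P[...,1])<.35)&(d['hsv'][...,1]<60)
    cv2.imwrite(f'pics/m_{n}.png',m*255)
    k,lab,st,ce=cv2.connectedComponentsWithStats(m.astype(np.uint8))
    for i in range(1,k):
        if st[i,4]>30: q=P[lab==i];print('rail?',st[i],q.min(0).round(3),q.max(0).round(3))
E
```

```text
== scene
yellow [434 152   7  17  43] mean [0.339 0.653 0.172] min [0.3  0.65 0.16] max [0.38  0.658 0.182] [80.  8.] 0.1
yellow [251 160  11  10  86] mean [ 0.43  -0.007  0.179] min [ 0.395 -0.025  0.154] max [0.436 0.008 0.196] [41. 34.] 0.3
blue [348 143   6   8  19] mean [0.309 0.339 0.18 ] min [0.3   0.328 0.163] max [0.315 0.349 0.195] [ 7. 24.] 39.4
blue [303 161   8  10  49] mean [0.422 0.176 0.177] min [0.409 0.163 0.155] max [0.43  0.189 0.196] [14. 26.] 48.0
red [  0 167   5   5  17] mean [ 0.502 -0.956  0.128] min [ 0.492 -0.963  0.118] max [ 0.508 -0.951  0.132] [14. 13.] 69.6
red [ 15 169   5   4  17] mean [ 0.502 -0.896  0.128] min [ 0.494 -0.904  0.121] max [ 0.509 -0.889  0.134] [17. 11.] 30.4
red [  8 179   5   5  19] mean [ 0.553 -0.896  0.127] min [ 0.545 -0.906  0.118] max [ 0.558 -0.889  0.133] [15. 11.] 33.9
red [  0 189   6   5  20] mean [ 0.601 -0.897  0.128] min [ 0.593 -0.91   0.119] max [ 0.607 -0.891  0.132] [19. 11.] 45.4
red [176 197  13  30 112] mean [ 0.674 -0.212  0.211] min [ 0.64  -0.231  0.128] max [ 0.7   -0.198  0.253] [63. 19.] 23.9
green [202 
[... 387 characters left out ...]
154] max [0.66  0.336 0.194] [37. 14.] 84.4
blue [241 226   7  20  90] mean [0.41  0.187 0.181] min [0.403 0.163 0.153] max [0.426 0.199 0.193] [11. 36.] 26.2
blue [273 250   7  15  53] mean [0.305 0.204 0.177] min [0.3   0.196 0.153] max [0.311 0.208 0.192] [10. 12.] 11.8
blue [239 283   6   9  37] mean [0.306 0.335 0.191] min [0.301 0.324 0.188] max [0.313 0.348 0.193] [10. 23.] 36.7
red [243 134  17  27 108] mean [ 0.671 -0.207  0.203] min [ 0.65  -0.232  0.146] max [ 0.696 -0.192  0.25 ] [57. 19.] 37.6
rail? [173 159  91  51 894] [ 0.596 -0.233  0.11 ] [0.72  0.166 0.188][ WARN:0@0.327] global loadsave.cpp:1063 imwrite_ Unsupported depth image for selected encoder is fallbacked to CV_8U.
```

Run:
```python
from m import *
for n,d in C.items():
    P=d['P']; h=d['hsv']
    m=d['ok']&(P[...,2]>.11)&(P[...,2]<.21)&(P[...,0]>.58)&(P[...,0]<.645)&(P[...,1]>-.235)&(P[...,1]<.2)&(h[...,1]<70)
    q=P[m]; print(n,len(q))
    # top profile per y-bin
    for y in np.arange(-.23,.19,.03):
        s=q[(q[:,1]>=y)&(q[:,1]<y+.03)]
        if len(s): 
            zt=np.percentile(s[:,2],97); t=s[s[:,2]>zt-.006]
            print(round(y+.015,3),len(s),'ztop',zt.round(4),'x top',t[:,0].min().round(4),np.median(t[:,0]).round(4),t[:,0].max().round(4))
    print('y ends',np.percentile(q[:,1],[.3,1,99,99.7]).round(3))
    b=m&(h[...,2]<60); qb=P[b]; print('band',len(qb),qb.mean(0).round(4) if len(qb) else '', np.percentile(qb[:,1],[5,50,95]).round(4) if len(qb) else '')
    for nm,(a,bb,x0,y0) in dict(yellow=(20,33,.43,0),blue=(108,125,.42,.18)).items():
        k=mask(d,a,bb)&(np.hypot(P[...,0]-x0,P[...,1]-y0)<.08); q=P[k]
        t=q[q[:,2]>.17]; c=q[(q[:,2]<.075)]
        print(nm,'tab',len(t),t.mean(0).round(4),np.round(np.percentile(t,[5,95],axis=0),3).tolist(),'caps',len(c),c.mean(0).round(4) if len(c) else '',np.degrees(np.arctan2(*np.linalg.svd((c-c.mean(0))[:,:2])[2][0][::-1])).round(1) if len(c)>4 else '')
    t=mask(d,0,5)&(P[...,0]<.72)&(P[...,1]>-.26)&(P[...,1]<-.15)&(P[...,2]>.12); q=P[t]; i=np.argsort(q[:,2]); print('red top',q[i[-15:]].mean(0).round(3),'low',q[i[:15]].mean(0).round(3))
```

```text
scene 719
-0.215 30 ztop 0.14 x top 0.6312 0.6371 0.6436
-0.185 52 ztop 0.143 x top 0.6266 0.6349 0.6404
-0.155 56 ztop 0.1471 x top 0.6231 0.6323 0.6386
-0.125 52 ztop 0.1515 x top 0.6231 0.6289 0.6372
-0.095 55 ztop 0.1561 x top 0.6205 0.6242 0.6324
-0.065 54 ztop 0.1602 x top 0.6176 0.6242 0.6299
-0.035 53 ztop 0.1645 x top 0.6158 0.621 0.6291
-0.005 54 ztop 0.169 x top 0.6116 0.6192 0.627
0.025 55 ztop 0.1734 x top 0.6076 0.6169 0.6225
0.055 54 ztop 0.1787 x top 0.6076 0.6144 0.6181
0.085 56 ztop 0.182 x top 0.6051 0.609 0.6192
0.115 90 ztop 0.1855 x top 0.5995 0.6092 0.6175
0.145 57 ztop 0.1901 x top 0.5998 0.6061 0.6126
0.175 1 ztop 0.1698 x top 0.6079 0.6079 0.6079
y ends [-0.218 -0.215  0.156  0.159]
band 15 [0.6214 0.0038 0.1621] [-0.0004  0.0033  0.0097]
yellow tab 60 [ 0.4304 -0.0072  0.1858] [[0.423, -0.022, 0.173], [0.435, 0.008, 0.195]] caps 95 [ 0.433  -0.0063  0.0444] 110.0
blue tab 33 [0.4213 0.1759 0.1838] [[0.414, 0.165, 0.172], [0.428, 0.186, 0.193]] caps 54 [0.4231 0.1751 0.0505] -86.5
red top [ 0.66  -0.222  0.249] low [ 0.691 -0.203  0.158]
side 570
-0.215 28 z
[... 356 characters left out ...]
0.61 0.6172 0.6231
0.025 47 ztop 0.1706 x top 0.6077 0.6114 0.6194
0.055 44 ztop 0.1747 x top 0.6041 0.6082 0.6152
0.085 50 ztop 0.1788 x top 0.6005 0.6068 0.6137
0.115 79 ztop 0.1829 x top 0.5987 0.6044 0.6118
0.145 59 ztop 0.1874 x top 0.5966 0.6007 0.6092
0.175 19 ztop 0.1875 x top 0.5986 0.6022 0.6058
y ends [-0.231 -0.225  0.163  0.164]
band 22 [0.613  0.0037 0.1586] [-0.0028  0.003   0.0127]
yellow tab 81 [ 0.4239 -0.001   0.1836] [[0.42, -0.019, 0.171], [0.431, 0.012, 0.192]] caps 75 [0.4235 0.0047 0.0573] 89.7
blue tab 69 [0.4113 0.185  0.1862] [[0.404, 0.168, 0.174], [0.42, 0.197, 0.192]] caps 110 [0.4108 0.1823 0.0587] -64.4
red top [ 0.654 -0.218  0.246] low [ 0.689 -0.198  0.157]
```

Emit:
send_rows:
  deltas:
    - {"dx": 28,"dy": 26,"dz": 12,"rz": 6.8}
    - {"dx": 56,"dy": 52,"dz": 24,"rz": 13.6}
    - {"dx": 84,"dy": 78,"dz": 36,"rz": 20.4}
    - {"dx": 112,"dy": 104,"dz": 48,"rz": 27.2}
    - {"dx": 140,"dy": 130,"dz": 60,"rz": 34}
  jaw: 0
  newtons: 40

```text
$.deltas[0]: bad value
```

Emit:
send_rows:
  deltas:
    - {"dx": 28,"dy": 26,"rz": 6.8}
    - {"dx": 56,"dy": 52,"rz": 13.6}
    - {"dx": 84,"dy": 78,"rz": 20.4}
    - {"dx": 112,"dy": 104,"rz": 27.2}
    - {"dx": 140,"dy": 130,"rz": 34}

```text
$.deltas[0]: bad value
```

Emit:
send_rows:
  deltas:
    - {"dx": 28,"dy": 26,"dz": 12,"rx": 0,"ry": 0,"rz": 6.8}
    - {"dx": 56,"dy": 52,"dz": 24,"rx": 0,"ry": 0,"rz": 13.6}
    - {"dx": 84,"dy": 78,"dz": 36,"rx": 0,"ry": 0,"rz": 20.4}
    - {"dx": 112,"dy": 104,"dz": 48,"rx": 0,"ry": 0,"rz": 27.2}
    - {"dx": 140,"dy": 130,"dz": 60,"rx": 0,"ry": 0,"rz": 34}
  jaw: 0
  newtons: 40

```text
clock: 0.52
tcp_pos: [0.4452, -0.471, 0.3025]
orientation: [-2.705, -1.597, 0.0]
contact_force: [0.5, -0.5, 0.3]
grip_width: 0.0255
gripper_force: 0.0
```

Emit:
send_rows:
  deltas:
    - {"dx": 28,"dy": 26,"dz": 0,"rx": 0,"ry": 0,"rz": 6.8}
    - {"dx": 56,"dy": 52,"dz": 0,"rx": 0,"ry": 0,"rz": 13.6}
    - {"dx": 84,"dy": 78,"dz": 0,"rx": 0,"ry": 0,"rz": 20.4}
    - {"dx": 112,"dy": 104,"dz": 0,"rx": 0,"ry": 0,"rz": 27.2}
    - {"dx": 140,"dy": 130,"dz": 0,"rx": 0,"ry": 0,"rz": 34}

```text
clock: 0.93
tcp_pos: [0.5852, -0.341, 0.302]
orientation: [-2.119, -2.318, 0.0]
contact_force: [0.8, -1.2, -0.1]
grip_width: -0.0002
gripper_force: 0.0
```

Emit:
send_rows:
  deltas:
    - {"dx": 29,"dy": 25,"dz": 0,"rx": 0,"ry": 0,"rz": 0}
    - {"dx": 58,"dy": 50,"dz": 0,"rx": 0,"ry": 0,"rz": 0}
    - {"dx": 87,"dy": 76,"dz": 0,"rx": 0,"ry": 0,"rz": 0}
    - {"dx": 116,"dy": 102,"dz": 0,"rx": 0,"ry": 0,"rz": 0}
    - {"dx": 145,"dy": 127,"dz": 0,"rx": 0,"ry": 0,"rz": 0}

```text
clock: 1.35
tcp_pos: [0.7303, -0.2139, 0.3017]
orientation: [-2.126, -2.312, 0.001]
contact_force: [1.0, -0.3, 1.0]
grip_width: 0.0
gripper_force: 0.0
```

Emit:
send_rows:
  deltas:
    - {"dx": 0,"dy": 0,"dz": -22,"rx": 0,"ry": 0,"rz": 0}
    - {"dx": 0,"dy": 0,"dz": -44,"rx": 0,"ry": 0,"rz": 0}
    - {"dx": 0,"dy": 0,"dz": -66,"rx": 0,"ry": 0,"rz": 0}
    - {"dx": 0,"dy": 0,"dz": -66,"rx": 0,"ry": 0,"rz": 0}

```text
clock: 1.68
tcp_pos: [0.7266, -0.2148, 0.2298]
orientation: [-2.12, -2.307, 0.008]
contact_force: [-0.7, 0.1, -1.4]
grip_width: -0.0
gripper_force: 0.0
```

Emit:
send_rows:
  deltas:
    - {"dx": -20,"dy": -2,"dz": 0,"rx": 0,"ry": 0,"rz": 0}
    - {"dx": -38,"dy": -3,"dz": 0,"rx": 0,"ry": 0,"rz": 0}
    - {"dx": -55,"dy": -5,"dz": 0,"rx": 0,"ry": 0,"rz": 0}
    - {"dx": -70,"dy": -5,"dz": -5,"rx": 0,"ry": 0,"rz": 0}
    - {"dx": -85,"dy": -6,"dz": -10,"rx": 0,"ry": 0,"rz": 0}

```text
clock: 2.1
tcp_pos: [0.6443, -0.2218, 0.2279]
orientation: [2.126, 2.311, 0.002]
contact_force: [1.1, 0.7, -0.8]
grip_width: 0.0001
gripper_force: 0.3
```

Emit:
send_rows:
  deltas:
    - {"dx": -13,"dy": 1,"dz": -14,"rx": 0,"ry": 0,"rz": 0}
    - {"dx": -25,"dy": 2,"dz": -30,"rx": 0,"ry": 0,"rz": 0}
    - {"dx": -38,"dy": 4,"dz": -50,"rx": 0,"ry": 0,"rz": 0}
    - {"dx": -38,"dy": 4,"dz": -50,"rx": 0,"ry": 0,"rz": 0}

```text
clock: 2.43
tcp_pos: [0.6023, -0.2176, 0.1737]
orientation: [-2.124, -2.307, 0.006]
contact_force: [-0.9, 0.8, -0.3]
grip_width: 0.0002
gripper_force: 0.0
```

Run:
```python
from h import *
print(r.get_obs()['tcp_pos'],r.get_obs()['contact_force'])
d=grab('scene');cv2.imwrite('pics/s1.png',cv2.resize(d['frame'][140:300,130:330],(800,640))[:600])
```

```text
[ 0.60233349 -0.21760259  0.17373938] [-0.9046811   0.78811874 -0.29600511]
```

View pics/s1.png

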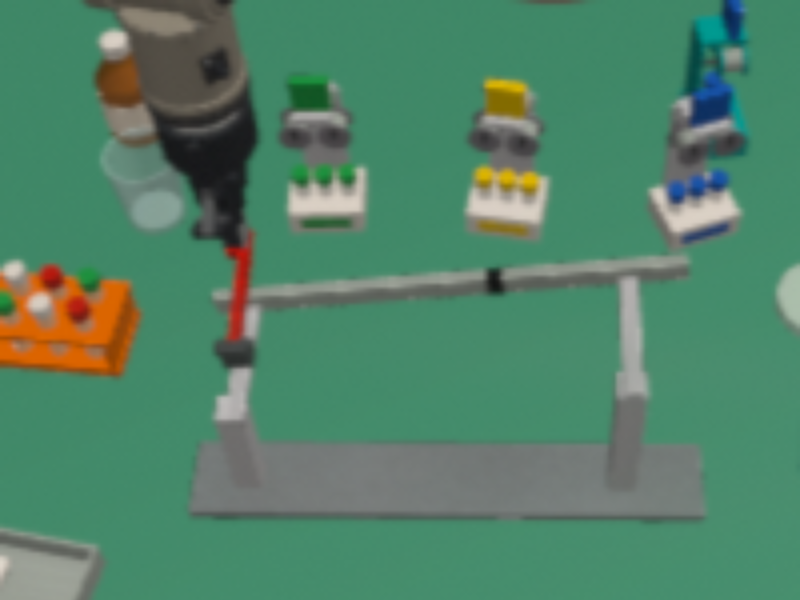

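The crop shows the stop almost flat (arm from (235,345) to (245,240)), with the fingertips on the paddle.

Emit:
send_rows:
  deltas:
    - {"dx": -4,"dy": 2,"dz": -6,"rx": 0,"ry": 0,"rz": 0}
    - {"dx": -6,"dy": 4,"dz": -10,"rx": 0,"ry": 0,"rz": 0}
    - {"dx": -6,"dy": 4,"dz": -14,"rx": 0,"ry": 0,"rz": 0}
    - {"dx": -6,"dy": 4,"dz": -14,"rx": 0,"ry": 0,"rz": 0}

```text
clock: 2.82
tcp_pos: [0.6014, -0.213, 0.1636]
orientation: [2.125, 2.312, 0.001]
contact_force: [-2.2, 1.5, 6.5]
grip_width: -0.0001
gripper_force: 2.6
```

Emit:
send_rows:
  deltas:
    - {"dx": 0,"dy": 0,"dz": -2,"rx": 0,"ry": 0,"rz": 0}
    - {"dx": 0,"dy": 0,"dz": -3,"rx": 0,"ry": 0,"rz": 0}
    - {"dx": 0,"dy": 0,"dz": -3,"rx": 0,"ry": 0,"rz": 0}

```text
clock: 3.07
tcp_pos: [0.6015, -0.2131, 0.163]
orientation: [2.125, 2.311, 0.001]
contact_force: [-8.1, 2.0, 22.1]
grip_width: 0.0004
gripper_force: 10.5
```

Emit:
send_rows:
  deltas:
    - {"dx": 0,"dy": 0,"dz": 20,"rx": 0,"ry": 0,"rz": 0}
    - {"dx": 0,"dy": 0,"dz": 55,"rx": 0,"ry": 0,"rz": 0}
    - {"dx": 0,"dy": 0,"dz": 90,"rx": 0,"ry": 0,"rz": 0}
    - {"dx": -10,"dy": 20,"dz": 120,"rx": 0,"ry": 0,"rz": 0}
    - {"dx": -25,"dy": 55,"dz": 140,"rx": 0,"ry": 0,"rz": 0}
  jaw: 40

```text
clock: 3.48
tcp_pos: [0.5777, -0.1632, 0.3023]
orientation: [2.13, 2.302, 0.003]
contact_force: [1.0, 1.2, 0.4]
grip_width: 0.0398
gripper_force: 0.0
```

Emit:
send_rows:
  deltas:
    - {"dx": -16,"dy": 35,"dz": 0,"rx": 0,"ry": 0,"rz": 0}
    - {"dx": -32,"dy": 70,"dz": 0,"rx": 0,"ry": 0,"rz": 0}
    - {"dx": -48,"dy": 105,"dz": 0,"rx": 0,"ry": 0,"rz": 0}
    - {"dx": -64,"dy": 140,"dz": 0,"rx": 0,"ry": 0,"rz": 0}
    - {"dx": -80,"dy": 175,"dz": 0,"rx": 0,"ry": 0,"rz": 0}

```text
clock: 3.9
tcp_pos: [0.4953, 0.0172, 0.2993]
orientation: [2.125, 2.312, 0.001]
contact_force: [0.5, -0.2, 0.5]
grip_width: 0.0401
gripper_force: 0.0
```

Emit:
send_rows:
  deltas:
    - {"dx": -16,"dy": 33,"dz": 0,"rx": 0,"ry": 0,"rz": 0}
    - {"dx": -32,"dy": 66,"dz": 0,"rx": 0,"ry": 0,"rz": 0}
    - {"dx": -48,"dy": 99,"dz": 0,"rx": 0,"ry": 0,"rz": 0}
    - {"dx": -64,"dy": 132,"dz": 0,"rx": 0,"ry": 0,"rz": 0}
    - {"dx": -80,"dy": 162,"dz": 0,"rx": 0,"ry": 0,"rz": 0}

```text
clock: 4.32
tcp_pos: [0.4151, 0.1798, 0.2994]
orientation: [2.125, 2.313, 0.002]
contact_force: [0.2, 0.4, 0.6]
grip_width: 0.0402
gripper_force: 0.0
```

Run:
```python
from h import *
o=r.get_obs();print(o['tcp_pos'],o['orientation'],o['contact_force'])
w=grab('wrist');d=grab('scene')
print(w['xyz'],w['orientation'],w['vertical_fov'])
im=np.hstack([cv2.resize(w['frame'],(512,384)),cv2.resize(d['frame'][180:260,150:210],(288,384))])
cv2.imwrite('pics/w1.png',im)
```

```text
[0.4150632  0.17978824 0.29942762] [2.12468391 2.31328059 0.0023967 ] [0.18578702 0.44193348 0.61811218]
[0.40787048 0.24521568 0.43116228] [2.87554357 0.12238015 0.01891699] 65.70646984690485
```

View pics/w1.png

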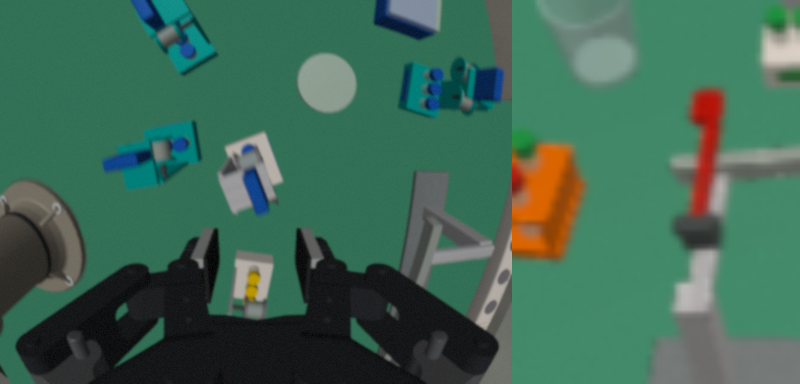

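The right-hand crop shows the stop lying flat across the rail's low end. In the wrist view the blue carrier's tab is at about (256,193) and its base at (250,170), turned about 20°.

```bash
cat >> h.py <<'E'
def fpts(d):
    f=192/np.tan(np.radians(float(d['vertical_fov']))/2); v,u=np.mgrid[0:384,0:512]; z=d['z_map']
    a,b=u-float(d['cx']),v-float(d['cy']); rr=np.hypot(a,b)+1e-9; t=np.tan(rr/f)
    p=np.stack([a/rr*t*z,b/rr*t*z,z],-1)
    return ori(d['orientation']).apply(p.reshape(-1,3)).reshape(384,512,3)+np.array(d['xyz'])
def wcar(d,h0,h1,c,rad=.1):
    P=fpts(d); h=cv2.cvtColor(d['frame'],cv2.COLOR_BGR2HSV)
    m=(d['z_map']>0)&(h[...,0]>=h0)&(h[...,0]<=h1)&(h[...,1]>120)&(h[...,2]>50)&(np.hypot(P[...,0]-c[0],P[...,1]-c[1])<rad)
    near=np.hypot(P[...,0]-c[0],P[...,1]-c[1])<rad
    white=near&(h[...,1]<50)&(P[...,2]>.02)&(P[...,2]<.038)
    def rep(n,k):
        q=P[k]
        if len(q)<5: return print(n,len(q))
        b=cv2.minAreaRect((q[:,:2]*1000).astype(np.float32)); s=np.linalg.svd((q-q.mean(0))[:,:2],full_matrices=False)[2][0]
        print(n,len(q),'mean',q.mean(0).round(4),'rect',np.round(b[0],1),np.round(b[1],1),round(b[2],1),'pca',np.degrees(np.arctan2(s[1],s[0])).round(1))
    rep('tabtop',m&(P[...,2]>.185)); rep('tab',m&(P[...,2]>.15)); rep('caps',m&(P[...,2]<.075)&(P[...,2]>.045)); rep('basetop',white)
E
python3 - <<'E'
from m import *
w=L('wrist'); wcar(w,105,128,(.415,.18),.06)
wcar(w,20,33,(.427,-.005),.06)
E
```

```text
tabtop 518 mean [0.413  0.1796 0.1908] rect [413.1 178.9] [11.6 32.3] 25.5 pca -65.2
tab 616 mean [0.4125 0.1814 0.188 ] rect [413.1 178.9] [11.6 32.4] 25.5 pca -65.0
caps 54 mean [0.4005 0.2013 0.0594] rect [400.7 201.4] [13.4  6.2] 22.6 pca 23.8
basetop 871 mean [0.4179 0.189  0.0299] rect [412. 176.] [57.5 71.8] 26.9 pca 146.0
tabtop 0
tab 0
caps 288 mean [0.4223 0.0039 0.0582] rect [422.   -2.3] [52.4 15.7] 85.4 pca -93.9
basetop 1008 mean [0.4232 0.001  0.0296] rect [421.5  -7.7] [73.1 58. ] 85.8 pca -87.4
```

Emit:
send_rows:
  deltas:
    - {"dx": -1,"dy": -2,"dz": -15,"rx": 0,"ry": 0,"rz": 7}
    - {"dx": -1,"dy": -2,"dz": -30,"rx": 0,"ry": 0,"rz": 14}
    - {"dx": -1,"dy": -2,"dz": -60,"rx": 0,"ry": 0,"rz": 20.6}
    - {"dx": -1,"dy": -2,"dz": -90,"rx": 0,"ry": 0,"rz": 20.6}
    - {"dx": -1,"dy": -2,"dz": -90,"rx": 0,"ry": 0,"rz": 20.6}

```text
clock: 4.83
tcp_pos: [0.4126, 0.1735, 0.2046]
orientation: [-1.676, -2.651, 0.01]
contact_force: [-0.8, -0.1, -0.8]
grip_width: 0.0402
gripper_force: 0.0
```

Emit:
send_rows:
  deltas:
    - {"dx": 0,"dy": 0,"dz": -20,"rx": 0,"ry": 0,"rz": 0}
    - {"dx": 0,"dy": 0,"dz": -37,"rx": 0,"ry": 0,"rz": 0}
    - {"dx": 0,"dy": 0,"dz": -37,"rx": 0,"ry": 0,"rz": 0}

```text
clock: 5.08
tcp_pos: [0.4142, 0.1746, 0.1706]
orientation: [-1.679, -2.653, 0.004]
contact_force: [-1.1, 0.4, -0.6]
grip_width: 0.0402
gripper_force: 0.0
```

Run:
```python
from h import *
print(r.get_obs()['tcp_pos'],r.get_obs()['contact_force'])
w=grab('wrist');wcar(w,105,128,(.414,.178),.06)
cv2.imwrite('pics/w2.png',w['frame'])
```

```text
[0.41422607 0.17462976 0.1705703 ] [-1.13266924  0.37853527 -0.63238036]
tabtop 1948 mean [0.4127 0.1793 0.1908] rect [413.6 177.3] [11.1 35.9] 26.1 pca 115.6
tab 2407 mean [0.4115 0.1819 0.1872] rect [413.6 177.3] [11.1 35.9] 26.1 pca 115.6
caps 336 mean [0.4021 0.1971 0.06  ] rect [401.8 197.6] [16.6 15.3] 24.5 pca 20.5
basetop 1442 mean [0.4018 0.1947 0.03  ] rect [407.3 184.1] [57.6 52.8] 25.6 pca 27.7
```

View pics/w2.png

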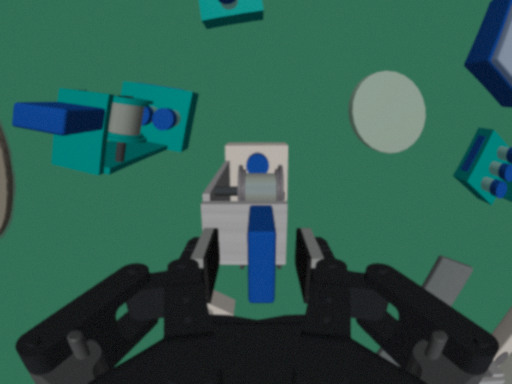

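The tab sits at (262,253) between the open fingers with its sides parallel to the pads, so I'll close on it.

Emit:
send_rows:
  deltas:
    - {"dx": 0,"dy": 2,"dz": 0,"rx": 0,"ry": 0,"rz": 0}
    - {"dx": 0,"dy": 2,"dz": 0,"rx": 0,"ry": 0,"rz": 0}
    - {"dx": 0,"dy": 2,"dz": 0,"rx": 0,"ry": 0,"rz": 0}
    - {"dx": 0,"dy": 2,"dz": 0,"rx": 0,"ry": 0,"rz": 0}
    - {"dx": 0,"dy": 2,"dz": 0,"rx": 0,"ry": 0,"rz": 0}
  jaw: 0
  newtons: 60

```text
clock: 5.55
tcp_pos: [0.4155, 0.178, 0.1734]
orientation: [1.678, 2.654, 0.002]
contact_force: [-1.3, -0.9, 7.2]
grip_width: 0.0111
gripper_force: 59.0
```

Emit:
send_rows:
  deltas:
    - {"dx": 0,"dy": 0,"dz": 10,"rx": 0,"ry": 0,"rz": 0}
    - {"dx": 0,"dy": 0,"dz": 30,"rx": 0,"ry": 0,"rz": 0}
    - {"dx": 0,"dy": 0,"dz": 50,"rx": 0,"ry": 0,"rz": 0}
    - {"dx": 0,"dy": 0,"dz": 70,"rx": 0,"ry": 0,"rz": 0}
    - {"dx": 0,"dy": 0,"dz": 70,"rx": 0,"ry": 0,"rz": 0}

```text
clock: 5.97
tcp_pos: [0.4168, 0.1787, 0.246]
orientation: [1.676, 2.652, 0.009]
contact_force: [0.7, 0.3, -3.2]
grip_width: 0.0111
gripper_force: 58.8
```

Emit:
send_rows:
  deltas:
    - {"dx": 21,"dy": -22,"dz": 1,"rx": 0,"ry": 0,"rz": -4}
    - {"dx": 42,"dy": -44,"dz": 2,"rx": 0,"ry": 0,"rz": -8}
    - {"dx": 62,"dy": -66,"dz": 3,"rx": 0,"ry": 0,"rz": -12}
    - {"dx": 83,"dy": -88,"dz": 5,"rx": 0,"ry": 0,"rz": -16}
    - {"dx": 103,"dy": -110,"dz": 6,"rx": 0,"ry": 0,"rz": -20.3}

```text
clock: 6.38
tcp_pos: [0.5183, 0.0659, 0.2474]
orientation: [-2.124, -2.314, 0.001]
contact_force: [1.0, 0.7, -3.8]
grip_width: 0.0111
gripper_force: 58.9
```

Emit:
send_rows:
  deltas:
    - {"dx": 0,"dy": 0,"dz": 0,"rx": 4,"ry": 0.4,"rz": 0}
    - {"dx": 0,"dy": 0,"dz": 0,"rx": 8,"ry": 0.7,"rz": 0}
    - {"dx": 0,"dy": 0,"dz": 0,"rx": 8,"ry": 0.7,"rz": 0}
    - {"dx": 0,"dy": 0,"dz": 0,"rx": 8,"ry": 0.7,"rz": 0}

```text
clock: 6.72
tcp_pos: [0.5173, 0.066, 0.2469]
orientation: [-2.052, -2.237, -0.14]
contact_force: [0.4, 0.7, -3.5]
grip_width: 0.0111
gripper_force: 58.9
```

Run:
```python
from h import *
o=r.get_obs();print(o['tcp_pos'],o['contact_force']);Rt=ori(o['orientation']).as_matrix();print(Rt.round(3))
w=grab('wrist')
P=fpts(w);f=w['frame'].copy();m=(P[...,2]>.125)&(P[...,2]<.195)&(P[...,0]>.57)&(P[...,0]<.65)&(abs(P[...,1]+.03)<.21)
q=P[m]
for y in np.arange(-.2,.18,.03):
    s=q[(q[:,1]>=y)&(q[:,1]<y+.03)]
    if len(s)>5:
        # top face = within 4mm of the highest
        zt=np.percentile(s[:,2],95);t=s[s[:,2]>zt-.003-.0042]
        print(round(y+.015,3),len(s),zt.round(4),t[:,0].min().round(4),t[:,0].max().round(4))
cv2.imwrite('pics/w3.png',f)
```

```text
[0.51732728 0.06596662 0.24689686] [ 0.44533975  0.71660104 -3.47274866]
[[-0.086  0.996 -0.013]
 [ 0.987  0.087  0.137]
 [ 0.138 -0.002 -0.99 ]]
-0.005 167 0.1654 0.6089 0.6226
0.025 285 0.1713 0.6051 0.6184
0.055 750 0.1751 0.6026 0.6174
0.085 857 0.1794 0.5998 0.614
0.115 1684 0.1833 0.5972 0.6121
0.145 960 0.1878 0.5944 0.6096
```

View pics/w3.png

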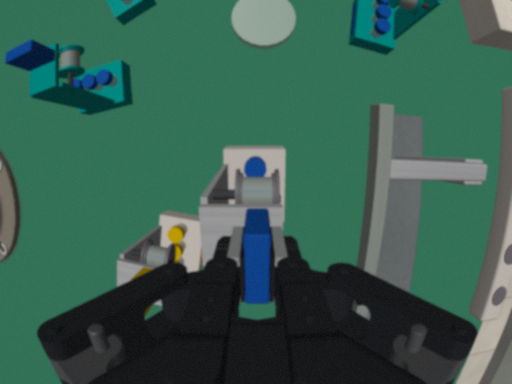

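The wrist view shows the blue carrier held upright, with its roller at (258,190) and tab at (257,255). The rail is on the right at x≈385, clear of the carrier, and the yellow carrier is undisturbed. Next I'll measure the lateral offset from roller to rail in this view.

```bash
cat > rel.py <<'E'
from m import *
def rel(w,h0,h1):
    P=fpts(w);hs=cv2.cvtColor(w['frame'],cv2.COLOR_BGR2HSV);o=r.get_obs();M=ori(o['orientation']).as_matrix();T=o['tcp_pos']
    # carrier frame via tool: x=tool y, y=tool x, z=-tool z
    B=np.stack([M[:,1],M[:,0],-M[:,2]],1); q=(P-T)@B*1000
    m=(P[...,2]>.125)&(P[...,2]<.2)&(P[...,0]>.575)&(P[...,0]<.645)&(P[...,1]>0.02)&(P[...,1]<.15)&(w['z_map']>0)
    s=q[m]; top=s[s[:,2]>np.percentile(s[:,2],90)-2.5]; print('rail top: n',len(top),'z',np.percentile(top[:,2],[5,50,95]).round(1))
    for a in range(-60,80,20):
        t=top[(top[:,1]>=a)&(top[:,1]<a+20)]
        if len(t)>8: print(a+10,'x',t[:,0].min().round(1),t[:,0].max().round(1),'z',np.median(t[:,2]).round(1))
    tab=(hs[...,0]>=h0)&(hs[...,0]<=h1)&(hs[...,1]>120)&(abs(q[...,0])<25)&(abs(q[...,1])<45)&(q[...,2]>-20)&(q[...,2]<40)
    t=q[tab];print('tab',len(t),t.min(0).round(1),t.max(0).round(1))
    ro=(abs(q[...,0])<25)&(abs(q[...,1])<45)&(q[...,2]>-60)&(q[...,2]<-28)&(w['z_map']>0)
    t=q[ro&~tab];print('rollers',len(t),t.min(0).round(1),t.max(0).round(1));t=t[t[:,2]>-46]
    for a in range(0,45,5):
        k=t[(t[:,1]>=a)&(t[:,1]<a+5)]
        if len(k)>5: print('  ',a,k[:,0].min().round(1),k[:,0].max().round(1),k[:,2].max().round(1))
E
python3 -c "
from rel import *
rel(L('wrist'),105,128)"
```

```text
rail top: n 2249 z [-71.6 -70.4 -69.3]
-50 x 84.9 97.8 z -70.6
-30 x 85.2 97.4 z -70.5
-10 x 84.8 96.9 z -70.5
10 x 85.0 97.7 z -70.3
30 x 84.8 97.5 z -70.3
50 x 84.9 97.6 z -70.3
70 x 84.7 97.7 z -70.3
tab 2486 [ -8.7 -19.5 -18.3] [ 5.2 16.3 34.3]
rollers 1472 [-24.9  12.1 -54.8] [ 12.3  31.4 -30.2]
   10 -24.9 11.6 -30.5
   15 -24.9 12.3 -30.2
   20 -14.5 11.4 -31.1
   25 -14.3 11.6 -34.2
   30 -14.4 11.4 -40.4
```

Emit:
send_rows:
  deltas:
    - {"dx": 0,"dy": 0,"dz": 3,"rx": 0,"ry": 0,"rz": 0}
    - {"dx": 24,"dy": 2,"dz": 3,"rx": 0,"ry": 0,"rz": 0}
    - {"dx": 48,"dy": 4,"dz": 3,"rx": 0,"ry": 0,"rz": 0}
    - {"dx": 72,"dy": 6,"dz": 3,"rx": 0,"ry": 0,"rz": 0}
    - {"dx": 92.5,"dy": 8,"dz": 3,"rx": 0,"ry": 0,"rz": 0}

```text
clock: 7.18
tcp_pos: [0.6116, 0.0769, 0.2512]
orientation: [-2.047, -2.243, -0.144]
contact_force: [1.5, 0.0, -4.3]
grip_width: 0.0114
gripper_force: 59.3
```

Emit:
send_rows:
  deltas:
    - {"dx": 0,"dy": 0,"dz": 0,"rx": 0,"ry": 0,"rz": 0}
    - {"dx": 0,"dy": 0,"dz": 0,"rx": 0,"ry": 0,"rz": 0}
    - {"dx": 0,"dy": 0,"dz": 0,"rx": 0,"ry": 0,"rz": 0}

```text
clock: 7.43
tcp_pos: [0.6094, 0.0766, 0.2506]
orientation: [-2.046, -2.241, -0.142]
contact_force: [-0.8, -0.3, -3.8]
grip_width: 0.0113
gripper_force: 59.3
```

Run:
```python
from rel import *
w=grab('wrist');s=grab('side');sc=grab('scene');rel(w,105,128);o=r.get_obs();print(o['tcp_pos'],o['contact_force'])
im=np.hstack([w['frame'][100:384,150:380],cv2.resize(s['frame'][130:230,160:280],(341,284)),cv2.resize(sc['frame'][160:260,230:310],(227,284))]);cv2.imwrite('pics/w4.png',im)
```

```text
rail top: n 1110 z [-75.  -73.9 -67.9]
10 x -29.2 -28.8 z -66.7
30 x -31.9 4.4 z -73.9
50 x -6.9 4.9 z -73.9
70 x -6.9 4.8 z -73.9
tab 2490 [ -7.9 -18.2 -18.5] [ 5.2 18.5 26.7]
rollers 1460 [-25.   14.4 -54.5] [ 12.1  33.5 -30.8]
   10 -10.2 7.0 -36.6
   15 -24.9 12.1 -30.8
   20 -24.8 11.4 -30.8
   25 -14.6 11.5 -33.0
   30 -14.5 11.4 -38.0
[0.60947878 0.07571153 0.25085204] [-0.35589122 -0.29636588 -3.07802436]
```

View pics/w4.png

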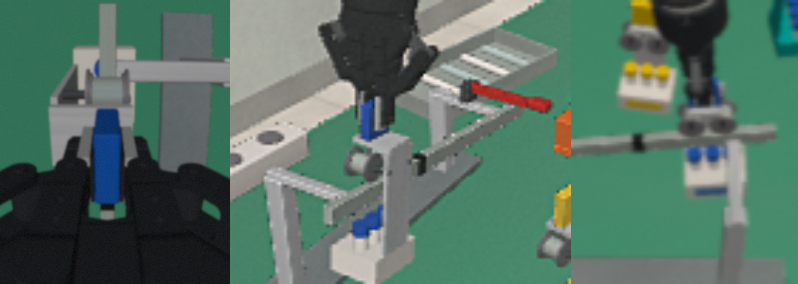

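The three views show the rollers centred over the bar within 0.5 mm, the base below it and the stop closed in the background. Now I'll lower the carrier.

Emit:
send_rows:
  deltas:
    - {"dx": 0,"dy": 1,"dz": -6,"rx": 0,"ry": 0,"rz": 0}
    - {"dx": 0,"dy": 2,"dz": -12,"rx": 0,"ry": 0,"rz": 0}
    - {"dx": 0,"dy": 2,"dz": -15,"rx": 0,"ry": 0,"rz": 0}
    - {"dx": 0,"dy": 2.3,"dz": -16.5,"rx": 0,"ry": 0,"rz": 0}
    - {"dx": 0,"dy": 2.3,"dz": -16.5,"rx": 0,"ry": 0,"rz": 0}

```text
clock: 8.0
tcp_pos: [0.61, 0.0776, 0.2352]
orientation: [-2.049, -2.239, -0.143]
contact_force: [-5.1, -2.4, 7.2]
grip_width: 0.0109
gripper_force: 61.0
```

Emit:
send_rows:
  deltas:
    - {"dx": 0,"dy": 0,"dz": 0,"rx": 0,"ry": 0,"rz": 0}
    - {"dx": 0,"dy": 0,"dz": 0,"rx": 0,"ry": 0,"rz": 0}
    - {"dx": 0,"dy": 0,"dz": 0,"rx": 0,"ry": 0,"rz": 0}
    - {"dx": 0,"dy": 0,"dz": 0,"rx": 0,"ry": 0,"rz": 0}
  jaw: 40

```text
clock: 8.33
tcp_pos: [0.6105, 0.0778, 0.2342]
orientation: [-2.048, -2.24, -0.145]
contact_force: [-0.2, 0.4, -0.1]
grip_width: 0.0398
gripper_force: 0.0
```

Emit:
send_rows:
  deltas:
    - {"dx": 0,"dy": 0,"dz": 20,"rx": 0,"ry": 0,"rz": 0}
    - {"dx": 0,"dy": 0,"dz": 50,"rx": 0,"ry": 0,"rz": 0}
    - {"dx": 0,"dy": 0,"dz": 80,"rx": 0,"ry": 0,"rz": 0}
    - {"dx": -20,"dy": 0,"dz": 80,"rx": -4,"ry": -0.4,"rz": 0}
    - {"dx": -40,"dy": 0,"dz": 80,"rx": -8,"ry": -0.7,"rz": 0}

```text
clock: 8.75
tcp_pos: [0.5719, 0.0766, 0.3162]
orientation: [2.121, 2.311, 0.003]
contact_force: [-0.6, 1.5, -1.3]
grip_width: 0.0399
gripper_force: 0.0
```

Run:
```python
from h import *
o=r.get_obs();print(o['clock'],o['tcp_pos'])
sc=grab('scene');s=grab('side')
im=np.hstack([cv2.resize(s['frame'][120:240,150:290],(420,360)),cv2.resize(sc['frame'][140:270,160:310],(380,360))]);cv2.imwrite('pics/w5.png',im)
for d in(sc,s):
    P=pts(d);h=cv2.cvtColor(d['frame'],cv2.COLOR_BGR2HSV);m=(d['z_map']>0)&(h[...,0]>105)&(h[...,0]<128)&(h[...,1]>120)&(P[...,2]>.17)&(abs(P[...,0]-.62)<.03);print(m.sum(),P[m].mean(0).round(4) if m.any() else '')
```

```text
8.75 [0.5719365  0.07656852 0.31619974]
91 [0.6216 0.0034 0.2304]
187 [0.6274 0.1269 0.2085]
```

View pics/w5.png

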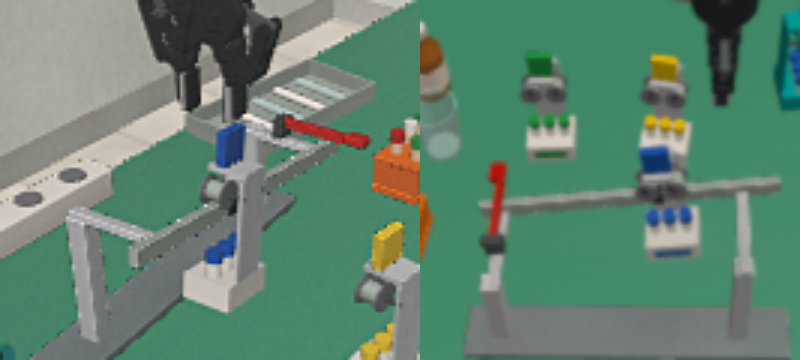

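The blue carrier hangs correctly and is rolling freely over the band. Next is the yellow one.

Emit:
send_rows:
  deltas:
    - {"dx": -30,"dy": -17,"dz": -3,"rx": 0,"ry": 0,"rz": -2}
    - {"dx": -60,"dy": -34,"dz": -6,"rx": 0,"ry": 0,"rz": -4}
    - {"dx": -90,"dy": -51,"dz": -9,"rx": 0,"ry": 0,"rz": -6}
    - {"dx": -120,"dy": -68,"dz": -12,"rx": 0,"ry": 0,"rz": -8}
    - {"dx": -148,"dy": -85,"dz": -16,"rx": 0,"ry": 0,"rz": -9.4}

```text
clock: 9.27
tcp_pos: [0.4211, -0.008, 0.2979]
orientation: [-2.305, -2.134, -0.001]
contact_force: [0.1, -0.3, -0.0]
grip_width: 0.0403
gripper_force: 0.0
```

Emit:
send_rows:
  deltas:
    - {"dx": 0,"dy": 0,"dz": -15,"rx": 0,"ry": 0,"rz": 0}
    - {"dx": 0,"dy": 0,"dz": -30,"rx": 0,"ry": 0,"rz": 0}
    - {"dx": 0,"dy": 0,"dz": -50,"rx": 0,"ry": 0,"rz": 0}
    - {"dx": 0,"dy": 0,"dz": -70,"rx": 0,"ry": 0,"rz": 0}
    - {"dx": 0,"dy": 0,"dz": -70,"rx": 0,"ry": 0,"rz": 0}

```text
clock: 9.68
tcp_pos: [0.4203, -0.0077, 0.2252]
orientation: [-2.3, -2.133, 0.006]
contact_force: [-0.6, -0.1, -0.4]
grip_width: 0.0401
gripper_force: 0.0
```

Run:
```python
from h import *
o=r.get_obs();print(o['clock'],o['tcp_pos'],o['contact_force']);print(ori(o['orientation']).as_matrix().round(3))
w=grab('wrist');wcar(w,20,33,(.4245,-.008),.06)
d=grab('scene')
P=pts(d);h=cv2.cvtColor(d['frame'],cv2.COLOR_BGR2HSV);m=(d['z_map']>0)&(h[...,0]>105)&(h[...,0]<128)&(h[...,1]>120)&(P[...,2]>.17)&(abs(P[...,0]-.62)<.03);print('blue',m.sum(),P[m].mean(0).round(4) if m.any() else '')
```

```text
9.6833 [ 0.4202918  -0.00769038  0.22517836] [-0.63710827 -0.09034752 -0.40162961]
[[ 0.075  0.997 -0.006]
 [ 0.997 -0.075  0.001]
 [ 0.    -0.006 -1.   ]]
tabtop 1087 mean [ 0.4245 -0.0067  0.1908] rect [424.7  -8.1] [35.8 11.6] 85.7 pca -94.0
tab 1258 mean [ 0.4246 -0.0045  0.1883] rect [424.7  -8. ] [35.9 11.6] 85.7 pca -94.1
caps 198 mean [0.4243 0.016  0.0598] rect [424.7  16.5] [12.2 17.3] 85.0 pca -7.5
basetop 951 mean [0.4232 0.0137 0.0299] rect [421.6  -7.6] [70.7 57.7] 85.8 pca -7.7
blue 92 [ 0.6317 -0.1166  0.2138]
```

Emit:
send_rows:
  deltas:
    - {"dx": 4,"dy": 0,"dz": -20,"rx": 0,"ry": 0,"rz": 0}
    - {"dx": 4,"dy": 0,"dz": -40,"rx": 0,"ry": 0,"rz": 0}
    - {"dx": 4,"dy": 0,"dz": -53,"rx": 0,"ry": 0,"rz": 0}
    - {"dx": 4,"dy": 0,"dz": -53,"rx": 0,"ry": 0,"rz": 0}
    - {"dx": 4,"dy": 0,"dz": -53,"rx": 0,"ry": 0,"rz": 0}

```text
clock: 10.2
tcp_pos: [0.427, -0.0072, 0.176]
orientation: [2.303, 2.137, 0.001]
contact_force: [-0.4, -0.0, 0.8]
grip_width: 0.0402
gripper_force: 0.0
```

Emit:
send_rows:
  deltas:
    - {"dx": 0,"dy": 0,"dz": 0,"rx": 0,"ry": 0,"rz": 0}
    - {"dx": 0,"dy": 0,"dz": 0,"rx": 0,"ry": 0,"rz": 0}
    - {"dx": 0,"dy": 0,"dz": 0,"rx": 0,"ry": 0,"rz": 0}
    - {"dx": 0,"dy": 0,"dz": 0,"rx": 0,"ry": 0,"rz": 0}
    - {"dx": 0,"dy": 0,"dz": 0,"rx": 0,"ry": 0,"rz": 0}
  jaw: 0

```text
clock: 10.62
tcp_pos: [0.4269, -0.0071, 0.1766]
orientation: [2.302, 2.136, 0.001]
contact_force: [-2.8, 0.0, 7.2]
grip_width: 0.0108
gripper_force: 59.2
```

Run:
```python
from h import *
o=r.get_obs();print(o['clock'],o['tcp_pos'],o['contact_force'],o['grip_width'],o['orientation'])
d=grab('scene')
P=pts(d);h=cv2.cvtColor(d['frame'],cv2.COLOR_BGR2HSV);m=(d['z_map']>0)&(h[...,0]>105)&(h[...,0]<128)&(h[...,1]>120)&(P[...,2]>.17)&(abs(P[...,0]-.62)<.03);print('blue',m.sum(),P[m].mean(0).round(4) if m.any() else '')
```

```text
10.6167 [ 0.42691104 -0.00712714  0.1765852 ] [-2.77664333  0.028458    7.20250254] 0.01084452059389388 [2.30231870e+00 2.13572616e+00 1.41764325e-03]
blue 91 [ 0.6367 -0.1722  0.2052]
```

Emit:
send_rows:
  deltas:
    - {"dx": 0,"dy": 0,"dz": 10,"rx": 0,"ry": 0,"rz": 0}
    - {"dx": 0,"dy": 0,"dz": 30,"rx": 0,"ry": 0,"rz": 0}
    - {"dx": 0,"dy": 0,"dz": 50,"rx": 0,"ry": 0,"rz": 0}
    - {"dx": 0,"dy": 0,"dz": 70,"rx": 0,"ry": 0,"rz": 0}
    - {"dx": 0,"dy": 0,"dz": 76,"rx": 0,"ry": 0,"rz": 0}

```text
clock: 11.08
tcp_pos: [0.4277, -0.0071, 0.2545]
orientation: [2.301, 2.134, 0.005]
contact_force: [0.9, -0.4, -3.4]
grip_width: 0.0108
gripper_force: 58.9
```

Emit:
send_rows:
  deltas:
    - {"dx": 18,"dy": 15,"dz": 0,"rx": 0,"ry": 0,"rz": 2}
    - {"dx": 36,"dy": 30,"dz": 0,"rx": 0,"ry": 0,"rz": 4}
    - {"dx": 54,"dy": 45,"dz": 0,"rx": 0,"ry": 0,"rz": 6}
    - {"dx": 72,"dy": 60,"dz": 0,"rx": 0,"ry": 0,"rz": 8}
    - {"dx": 90,"dy": 73,"dz": 0,"rx": 0,"ry": 0,"rz": 9.4}

```text
clock: 11.5
tcp_pos: [0.5167, 0.0666, 0.2508]
orientation: [-2.118, -2.32, 0.001]
contact_force: [-0.2, -1.0, -3.6]
grip_width: 0.0107
gripper_force: 58.9
```

Emit:
send_rows:
  deltas:
    - {"dx": 0,"dy": 0,"dz": 0,"rx": 4,"ry": 0.4,"rz": 0}
    - {"dx": 0,"dy": 0,"dz": 0,"rx": 8,"ry": 0.7,"rz": 0}
    - {"dx": 0,"dy": 0,"dz": 0,"rx": 8,"ry": 0.7,"rz": 0}
    - {"dx": 0,"dy": 0,"dz": 0,"rx": 8,"ry": 0.7,"rz": 0}

```text
clock: 11.83
tcp_pos: [0.5159, 0.064, 0.2504]
orientation: [-2.052, -2.237, -0.14]
contact_force: [-0.3, 1.1, -3.2]
grip_width: 0.0112
gripper_force: 59.2
```

Run:
```python
from rel import *
w=grab('wrist');rel(w,20,33);o=r.get_obs();print(o['tcp_pos'],o['contact_force'],ori(o['orientation']).as_matrix().round(3))
```

```text
rail top: n 2238 z [-75.4 -74.2 -73.1]
-50 x 86.6 99.2 z -74.4
-30 x 86.8 98.8 z -74.3
-10 x 86.6 98.6 z -74.2
10 x 86.5 99.0 z -74.2
30 x 86.4 99.2 z -74.1
50 x 86.0 99.4 z -74.2
70 x 86.5 98.3 z -74.1
tab 2421 [ -7.5 -20.  -19.9] [ 5.1 16.1 27.2]
rollers 1483 [-24.9  12.1 -56.1] [ 12.3  31.7 -28.1]
   10 -14.2 11.9 -34.2
   15 -24.0 12.3 -28.1
   20 -14.7 11.1 -34.5
   25 -14.5 11.4 -36.8
   30 -14.6 10.8 -43.7
[0.51589624 0.06507002 0.25081333] [ 0.84033686  0.62919656 -3.73127162] [[-0.087  0.996 -0.013]
 [ 0.987  0.088  0.137]
 [ 0.138 -0.001 -0.99 ]]
```

Emit:
send_rows:
  deltas:
    - {"dx": 0,"dy": 0,"dz": 3,"rx": 0,"ry": 0,"rz": 0}
    - {"dx": 24,"dy": 2,"dz": 3,"rx": 0,"ry": 0,"rz": 0}
    - {"dx": 48,"dy": 4,"dz": 3,"rx": 0,"ry": 0,"rz": 0}
    - {"dx": 72,"dy": 6,"dz": 3,"rx": 0,"ry": 0,"rz": 0}
    - {"dx": 94,"dy": 8,"dz": 3,"rx": 0,"ry": 0,"rz": 0}

```text
clock: 12.3
tcp_pos: [0.6115, 0.0746, 0.2547]
orientation: [-2.048, -2.242, -0.144]
contact_force: [-1.2, 0.2, -3.3]
grip_width: 0.0109
gripper_force: 59.3
```

Emit:
send_rows:
  deltas:
    - {"dx": 0,"dy": 0,"dz": 0,"rx": 0,"ry": 0,"rz": 0}
    - {"dx": 0,"dy": 0,"dz": 0,"rx": 0,"ry": 0,"rz": 0}
    - {"dx": 0,"dy": 0,"dz": 0,"rx": 0,"ry": 0,"rz": 0}

```text
clock: 12.55
tcp_pos: [0.6094, 0.0745, 0.2541]
orientation: [-2.047, -2.24, -0.142]
contact_force: [-0.6, 0.7, -3.5]
grip_width: 0.0109
gripper_force: 59.4
```

Run:
```python
from rel import *
w=grab('wrist');rel(w,20,33);o=r.get_obs();print(o['tcp_pos'],o['contact_force'])
```

```text
rail top: n 1125 z [-78.6 -77.5 -71.9]
10 x -29.3 -28.9 z -69.1
30 x -31.6 9.5 z -77.5
50 x -6.8 5.2 z -77.5
70 x -6.7 5.2 z -77.5
tab 2421 [ -7.3 -19.  -20. ] [ 5.3 17.5 27.3]
rollers 1481 [-25.   13.2 -59.8] [ 12.4  32.9 -28. ]
   10 -12.4 12.1 -36.9
   15 -24.9 12.4 -28.0
   20 -14.6 11.3 -33.7
   25 -14.2 11.4 -36.2
   30 -14.4 11.6 -41.5
[0.60929268 0.07424733 0.25420004] [ 0.20813377  0.0942985  -3.1084848 ]
```

Emit:
send_rows:
  deltas:
    - {"dx": 0,"dy": 1,"dz": -6,"rx": 0,"ry": 0,"rz": 0}
    - {"dx": 0,"dy": 2,"dz": -12,"rx": 0,"ry": 0,"rz": 0}
    - {"dx": 0,"dy": 2,"dz": -15,"rx": 0,"ry": 0,"rz": 0}
    - {"dx": 0,"dy": 2.3,"dz": -16.5,"rx": 0,"ry": 0,"rz": 0}
    - {"dx": 0,"dy": 2.3,"dz": -16.5,"rx": 0,"ry": 0,"rz": 0}

```text
clock: 13.02
tcp_pos: [0.6096, 0.0758, 0.2381]
orientation: [-2.048, -2.239, -0.142]
contact_force: [-3.6, -2.3, 2.8]
grip_width: 0.0108
gripper_force: 60.4
```

Emit:
send_rows:
  deltas:
    - {"dx": 0,"dy": 0,"dz": 0,"rx": 0,"ry": 0,"rz": 0}
    - {"dx": 0,"dy": 0,"dz": 0,"rx": 0,"ry": 0,"rz": 0}
    - {"dx": 0,"dy": 0,"dz": 0,"rx": 0,"ry": 0,"rz": 0}
    - {"dx": 0,"dy": 0,"dz": 0,"rx": 0,"ry": 0,"rz": 0}
  jaw: 40

```text
clock: 13.35
tcp_pos: [0.6106, 0.0761, 0.2378]
orientation: [-2.049, -2.24, -0.145]
contact_force: [0.3, -0.5, 0.2]
grip_width: 0.04
gripper_force: 0.0
```

Emit:
send_rows:
  deltas:
    - {"dx": 0,"dy": 0,"dz": 20,"rx": 0,"ry": 0,"rz": 0}
    - {"dx": 0,"dy": 0,"dz": 50,"rx": 0,"ry": 0,"rz": 0}
    - {"dx": 0,"dy": 0,"dz": 80,"rx": 0,"ry": 0,"rz": 0}
    - {"dx": -20,"dy": 0,"dz": 80,"rx": -4,"ry": -0.4,"rz": 0}
    - {"dx": -40,"dy": 0,"dz": 80,"rx": -8,"ry": -0.7,"rz": 0}

```text
clock: 13.77
tcp_pos: [0.572, 0.0749, 0.3198]
orientation: [2.121, 2.311, 0.004]
contact_force: [-0.8, 1.0, -0.2]
grip_width: 0.0398
gripper_force: 0.0
```

Emit:
send_rows:
  deltas:
    - {"dx": 0,"dy": 0,"dz": 0,"rx": 0,"ry": 0,"rz": 0}
    - {"dx": 0,"dy": 0,"dz": 0,"rx": 0,"ry": 0,"rz": 0}
    - {"dx": 0,"dy": 0,"dz": 0,"rx": 0,"ry": 0,"rz": 0}
    - {"dx": 0,"dy": 0,"dz": 0,"rx": 0,"ry": 0,"rz": 0}
    - {"dx": 0,"dy": 0,"dz": 0,"rx": 0,"ry": 0,"rz": 0}

```text
clock: 14.18
tcp_pos: [0.5709, 0.0751, 0.3172]
orientation: [-2.122, -2.316, 0.0]
contact_force: [-0.3, -0.6, -0.3]
grip_width: 0.0402
gripper_force: 0.0
```

Emit:
send_rows:
  deltas:
    - {"dx": 0,"dy": 0,"dz": 0,"rx": 0,"ry": 0,"rz": 0}
    - {"dx": 0,"dy": 0,"dz": 0,"rx": 0,"ry": 0,"rz": 0}
    - {"dx": 0,"dy": 0,"dz": 0,"rx": 0,"ry": 0,"rz": 0}
    - {"dx": 0,"dy": 0,"dz": 0,"rx": 0,"ry": 0,"rz": 0}
    - {"dx": 0,"dy": 0,"dz": 0,"rx": 0,"ry": 0,"rz": 0}

```text
clock: 14.6
tcp_pos: [0.5704, 0.0759, 0.3176]
orientation: [-2.12, -2.318, 0.0]
contact_force: [-0.3, -0.3, 0.1]
grip_width: 0.0398
gripper_force: 0.0
```

Emit:
send_rows:
  deltas:
    - {"dx": 0,"dy": 0,"dz": 0,"rx": 0,"ry": 0,"rz": 0}
    - {"dx": 0,"dy": 0,"dz": 0,"rx": 0,"ry": 0,"rz": 0}
    - {"dx": 0,"dy": 0,"dz": 0,"rx": 0,"ry": 0,"rz": 0}
    - {"dx": 0,"dy": 0,"dz": 0,"rx": 0,"ry": 0,"rz": 0}
    - {"dx": 0,"dy": 0,"dz": 0,"rx": 0,"ry": 0,"rz": 0}

```text
clock: 15.02
tcp_pos: [0.5704, 0.076, 0.3177]
orientation: [2.12, 2.318, 0.0]
contact_force: [-0.5, 0.0, -0.2]
grip_width: 0.04
gripper_force: 0.0
```

Emit:
send_rows:
  deltas:
    - {"dx": 0,"dy": 0,"dz": 0,"rx": 0,"ry": 0,"rz": 0}
    - {"dx": 0,"dy": 0,"dz": 0,"rx": 0,"ry": 0,"rz": 0}
    - {"dx": 0,"dy": 0,"dz": 0,"rx": 0,"ry": 0,"rz": 0}
    - {"dx": 0,"dy": 0,"dz": 0,"rx": 0,"ry": 0,"rz": 0}
    - {"dx": 0,"dy": 0,"dz": 0,"rx": 0,"ry": 0,"rz": 0}

```text
clock: 15.43
tcp_pos: [0.5703, 0.076, 0.3176]
orientation: [-2.12, -2.318, 0.0]
contact_force: [-0.7, 0.1, 0.0]
grip_width: 0.0401
gripper_force: 0.0
```

Run:
```python
from h import *
for i in range(2):
    sc=grab('scene');P=pts(sc);h=cv2.cvtColor(sc['frame'],cv2.COLOR_BGR2HSV)
    for n,a,b in(('blue',105,128),('yellow',20,33)):
        m=(sc['z_map']>0)&(h[...,0]>=a)&(h[...,0]<=b)&(h[...,1]>120)&(P[...,2]>.17)&(abs(P[...,0]-.62)<.04);print(n,m.sum(),P[m].mean(0).round(4))
    s=grab('side')
im=np.hstack([cv2.resize(s['frame'][110:270,130:310],(420,373)),cv2.resize(sc['frame'][130:270,160:302],(378,373))]);cv2.imwrite('pics/w6.png',im)
```

```text
blue 133 [ 0.6426 -0.0258  0.2006]
yellow 111 [ 0.6293 -0.1055  0.2146]
blue 129 [ 0.6419 -0.0364  0.2013]
yellow 111 [ 0.6295 -0.1054  0.2149]
```

View pics/w6.png

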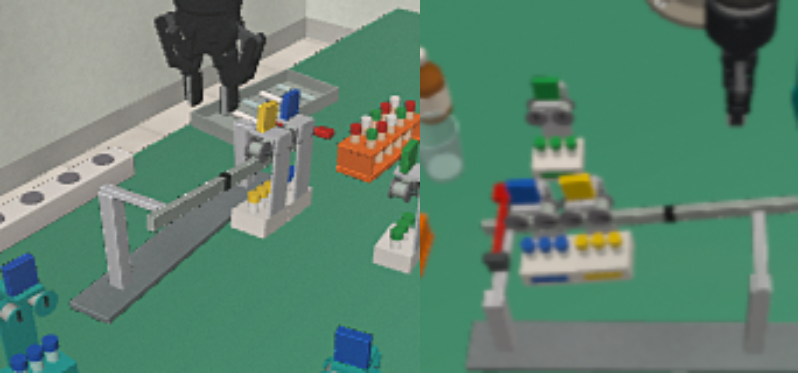

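Both carriers hang upright against each other, the blue one against the closed stop at (500,215). They are at rest, and the gripper is clear.

```bash
python3 -c "
from bench import r
print(r.hand_in())"
```

```text
the job is handed in; nothing more can be done
None
```

The job is handed in: the red stop is closed flat, the blue carrier rolled down to rest against it, and the yellow carrier rolled down to rest against the blue one; I saw no other item on the bench disturbed, and the robot is touching nothing (about 15.5 s used).

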